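# Index the revolving stop of a drilling jig and push the blank home

### The arm

A 6-joint arm with a two-finger parallel gripper is mounted at the origin on a cart in front of the work surface, level with it; the furniture and walls round the work are solid. World frame = base frame: x ahead of the robot, y to its left, z up, the work surface at z = 0. Lengths are in m, angles in degrees, forces in N, time in s.
With the tool pointing down it reaches from about 0.325 to 0.9 m from the base axis. Payload 3.5 kg.
Tool frame: the origin (TCP) lies on the mounting face of the last link; the fingertips stand 173 mm ahead of it and the grasp point (between the pads) lies 155 mm ahead of it (bot.tcp_to_tips is the distance from the TCP to the fingertips, in m); z points along the fingers, y is the line along which they close (so a half turn about z gives the same grasp; the last joint's range is limited). The gripper opens to 85 mm and grips with 20 to 120 N. Pads are 22 mm wide; open, the fingers measure 114 mm over their backs; the gripper's body (76 mm by 85 mm) begins 54 mm behind the grasp point. The pads swing forward as they close: fully open they stand 13 mm farther back than shut.
Start: joints at [-82.529, 15.837, -1.513, 72.651, 0, 84.076], TCP at [0.145, -0.608, 0.405] pointing down, gripper open.
Joint ranges: [-178.77, 178.77], [-48.84, 107.48], [-61.69, 71.31], [-111.58, 123.2], [-90, 87.43], [-180, 180]. Speed limits (degrees/s): [147.25, 147.25, 180, 180, 180, 180].

### API

Orientations are given as a 3x3 rotation matrix whose columns are the frame's x, y, z axes.
In Python, from bench import bot, vision, hand_in, regions_of, tip_of gives the robot as it stands.
- The arm moves only by the tool arm_command, never from a script. Its arguments are lists of equal length, an entry for each row: "linear": the shift along the tool's x, y, z in mm, a list of three; "spin": the turn about the tool's z in rad; "fingers": the finger opening in mm, from 0 to 85.4. A call has 1 to 8 rows; each row is the pose to reach, as a shift and turn from the pose commanded when the call began, along the tool's axes at that moment; what a row does not reach only later rows make up. A row lasts 1/12 s, in which the tool goes at most 41.7 mm and 7.16 degrees, less where a joint would pass 70% of its speed; a pose out of reach is approached as far as the arm can. A call with a gripper value outside its range is refused whole. The fingers move at their own pace and stop on an object; "squeeze" is the grip in N (left out, the last holds). Time passes only in rows, so rows that repeat a pose let the fingers close. It gives the time, the measured TCP pose, the force, the opening and the grip force at its end, in the units of the state.
- bot.observe(): the state, without advancing time (a new reading comes with each control period).
- vision.capture(name): name is "scene" or "top"; returns a dict with "frame" (480x640x3 uint8, blue, green, red), "fx", "fy", "cx", "cy" (pixels), "R" (3x3) and "t" (3): a world point X has camera coordinates R X + t. Camera axes: x right, y down, z forward; pixel columns grow to the right and rows downward; lengths in m; the calibration is good to about 2 mm. A picture is of the moment at which its call begins. There is no depth.
- hand_in(): hands the job in; it is judged then, once.
Trained networks look in a picture, given as the dict that the camera call returned (one of the last four; its "shot" number tells which), for a name from the list of things; names that differ only in an ending like _2 or _b are one class to them, and where a whole thing is asked for, a point or a joint stands for the part that bears it (a point fixed in the world has none). Each returns a list of dicts, best first, with "score" (0 to 1); they miss things now and then, are a little off and sometimes report something else, mostly with a low value. They report only what shows in the picture. A call takes as long as a camera call.
- regions_of(picture, query): "region" (480x640 bool, what is visible of it) and "position" ([column, row] in pixels, amid what is visible of it).
- tip_of(picture, query): "position" ([column, row] in pixels: a listed point, or the origin of a listed thing).
The state is a dict: "time": time; "qpos": joint angles; "dq": joint speeds; "joint_torque": joint torques, N m; "position": TCP position; "ee_rot": TCP orientation; "ft_force": force on the tool from outside, world axes, zero at the start; "torque": the same for the moment, N m; "finger_gap": opening from 0.0 (shut) to 1.0 (fully open); "finger_force": force on a finger pad.
Only numpy, scipy, OpenCV 4.12 (cv2) and the standard library are available. Lean on these libraries where they do the work, as an engineer would, in place of code of your own. Each camera call takes 0.05 s, during which the arm holds its last target. There are 200 camera calls.

### The job

Set the drilling jig for its third hole distance and load it, only pushing with the fingers: push the upright tabs of the stop turret round until the stop screw marked with three pips (the second longest) has snapped in pointing straight along the bed at the pine blank, then push the blank flat against the fence and slide it along until its end butts against that stop. Keep the blank down on the bed - do not lift or tip it - and leave the things standing round about where they are.

Things in the scene. Friction and masses are not known exactly. Their poses are not given: they have to be found in the camera images.
- drill_jig: wooden drilling jig screwed to the bench. Origin at bench level, mid length; +y runs along the bed to the turret, +x points to the fence (away from the robot), z up; all jig mm below are in this frame. Base board 15 thick, y -135 to +135, x -63 to +47 (to +87 beside the turret). Bed top z = 31, x -50 to +30, y -130 to +30. Blank home: centre at x = 0, y = -23
- fence_face (a point): foot of the fence's face at mid fence (jig x = +15, y = -64, z = 31 mm). The fence is a straight wooden strip on the far side of the bed, face at x = +15, top z = 60, y = -130 to +2
- bush (a point): foot of the drill bush (jig x = 0, y = -13, z = 54 mm), held over the bed by a fixed steel arm from the fence top: arm y = -27 to +1, x = -27 to +35, top z = 75 mm. The blank passes beneath
- stop_turret (a joint): turret angle, rad, counter-clockwise seen from above, endless both ways. 0 or a whole turn: stop 3 points along jig -y at the blank; +1.571: stop 2; 3.142: stop 1; 4.712: stop 4. A sprung roller snaps it into the nearest of these four notches. Leaving one takes about 0.13 N m (3 N at a tab); once past half way (0.785 rad) it snaps on into the next
- turret_axis (a point): fixed, on the turret's upright axis (jig x = 0, y = +80) at its disc's top, z = 49 mm. Aluminium disc 60 mm across with four radial stop screws, 13 mm thick, top z = 48, tips 42, 50, 58, 66 mm from the axis, marked on the disc with 1, 2, 3, 4 dark pips
- tab_1 (a point): top of one of four like push tabs, 40 mm from the axis, z = 74 mm; turns with the turret. Tabs stand midway between the stops (45 degrees off; this one at jig direction +45 degrees from +x when the angle is 0, the others each 90 on): upright radial plates 5 mm thick, 26 to 54 mm from the axis, z = 41 to 74 mm
- stop_3_tip (a point): middle of the flat tip of the stop with three pips (second longest), 58 mm from the turret's axis, z = 41 mm; turns with the turret
- stop_place (a point): fixed point of the jig (x = 0, y = +22, z = 41 mm) where the tip of stop 3 stands when it points at the blank
- pine_blank: loose pine blank 30 x 90 x 20 mm (x, y, z), lying on the jig's bed with its length roughly along the bed, a little off the fence and clear of the stops; origin at the centre of its underside
- wide_offcut: pine offcut 45 x 130 x 18 mm lying on the bench in front of the jig, a bystander
- pencil: flat red carpenter's pencil, 159 mm, lying on the wide offcut, a bystander
- loose_nut: M12 hexagon nut, 18 mm, lying on the jig's base board in front of the turret, a bystander
- pocket_tape: yellow pocket tape measure, 39 x 90 x 70 mm high, standing behind the fence, a bystander
- tin_can: open tin can, 68 mm across, 100 mm high, on the left by the wall, a bystander
- glue_bottle: glue bottle, 187 mm high, on the left by the wall, a bystander

How it is judged:
By the outcome, as a careful person would: the job done as asked, in the order asked, and still so for the second after the job is handed in, with the robot touching nothing.
It also fails if it takes over 72 s, if anything falls off the work surface, if the arm or the gripper's body presses on something with over 40 N, if the wrist force passes 120 N, or if a joint passes its speed limit or range.

## Working session

There is one attempt and no reset: what is moved stays moved. The work goes in short steps, Python scripts to look and compute and a tool call to move; the robot and the scene stay as the last step left them, time stands still between calls to the robot, and variables do not carry over. Pictures are saved under pics/ and viewed, at most 10 in all, crops included, and the job is handed in when it is done.

Besides the shell and the picture viewer there is one more tool, called as name(argument=value, ...), one argument or row to a line, values as JSON. arm_command: Moves the arm, as the interface text tells. Its arguments: {"type":"object","properties":{"linear":{"type":"array"},"spin":{"type":"array"},"fingers":{"type":"array"},"squeeze":{"type":"number"}},"required":["linear","spin","fingers"]}

```bash
ls; mkdir -p pics; cat > h.py <<'E'
import numpy as np, cv2
from bench import bot, vision, hand_in, regions_of, tip_of
def ray(p,uv):
    d=np.array([(uv[0]-p["cx"])/p["fx"],(uv[1]-p["cy"])/p["fy"],1.]); R=np.array(p["R"]);t=np.array(p["t"])
    return -R.T@t, R.T@d
def atz(p,uv,z):
    o,d=ray(p,uv); return o+d*(z-o[2])/d[2]
def proj(p,X):
    c=np.array(p["R"])@np.array(X)+np.array(p["t"]); return [p["fx"]*c[0]/c[2]+p["cx"],p["fy"]*c[1]/c[2]+p["cy"]]
E
python3 - <<'E'
from h import *
s=bot.observe(); print(s["time"],s["position"],s["ee_rot"],s["finger_gap"])
for n in ["top","scene"]:
    p=vision.capture(n); cv2.imwrite(f"pics/{n}0.png",p["frame"])
    print(n,-np.array(p["R"]).T@np.array(p["t"]))
    for q,z in [("fence_face",.031),("bush",.054),("turret_axis",.049),("tab_1",.074),("stop_3_tip",.041),("stop_place",.041),("pine_blank",.031),("drill_jig",0),("loose_nut",.015)]:
        for r in tip_of(p,q)[:4]: print(q,round(r["score"],2),np.round(r["position"],1),np.round(atz(p,r["position"],z),4))
E
```

```text
pics
0.0 [ 0.14473849 -0.60758587  0.4035458 ] [[ 9.72791514e-01  2.31682065e-01 -3.00109980e-04]
 [ 2.31682150e-01 -9.72788972e-01  2.23546062e-03]
 [ 2.25972454e-04 -2.24416724e-03 -9.99997456e-01]] 0.9966765570537388
top [0.3706353  0.13700296 1.01322731]
fence_face 0.63 [416.2 239.9] [ 0.5512 -0.082   0.031 ]
fence_face 0.62 [417.5 252.3] [ 0.5233 -0.0844  0.031 ]
bush 0.62 [392.2 244.6] [ 0.5354 -0.0244  0.054 ]
bush 0.36 [414.2 239.8] [ 0.5471 -0.0725  0.054 ]
turret_axis 0.86 [350.3 243. ] [0.5378 0.0665 0.049 ]
turret_axis 0.32 [220.7 268.8] [0.475  0.3465 0.049 ]
tab_1 0.64 [334.2 250.8] [0.5159 0.1024 0.074 ]
stop_3_tip 0.72 [352.7 218.6] [0.5945 0.061  0.041 ]
stop_place 0.87 [377.4 242.4] [0.5419 0.0061 0.041 ]
pine_blank 0.84 [418.3 252.7] [ 0.5224 -0.0862  0.031 ]
drill_jig 0.75 [383.4 246.9] [ 0.5389 -0.0132  0.    ]
loose_nut 0.63 [336.3 267.3] [0.4877 0.095  0.015 ]
scene [ 0.26550069 -0.40799584  0.71686933]
fence_face 0.81 [383.3 333.6] [ 0.5446 -0.075   0.031 ]
fence_face 0.37 [351.8 288.4] [0.5405 0.0224 0.031 ]
bush 0.67 [363.2 300.4] [ 0.5368 -0.0204  0.054 ]
turret_axis 0.64 [339.6 262. ] [0.5403 0.0688 0.049 ]
tab_1 0.95 [317.5 245.7] [0.5121 0.0981 0.074 ]
tab_1 0.36 [383.9 331.9] [ 0.5294 -0.0938  0.074 ]
stop_3_tip 0.89 [368.9 252.5] [0.6    0.0724 0.041 ]
stop_place 0.73 [350.8 289.9] [0.5336 0.0141 0.041 ]
pine_blank 0.8 [369.9 343. ] [ 0.5176 -0.0808  0.031 ]
pine_blank 0.31 [304.6 273.1] [0.4821 0.0847 0.031 ]
drill_jig 0.75 [360.6 315. ] [ 0.5407 -0.013   0.    ]
drill_jig 0.16 [364.  301.6] [0.5589 0.0084 0.    ]
loose_nut 0.52 [303.6 273.7] [0.485  0.0957 0.015 ]
```

```bash
python3 - <<'E'
from h import *
a=cv2.imread("pics/top0.png")[190:310,250:470]; a=cv2.resize(a,None,fx=3.6,fy=3.6,interpolation=cv2.INTER_CUBIC)[:,:800]; cv2.imwrite("pics/top0c.png",a)
b=cv2.imread("pics/scene0.png")[200:400,230:490]; b=cv2.resize(b,None,fx=3,fy=3,interpolation=cv2.INTER_CUBIC); cv2.imwrite("pics/scene0c.png",b)
E
```

```text
(no output)
```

View pics/top0c.png

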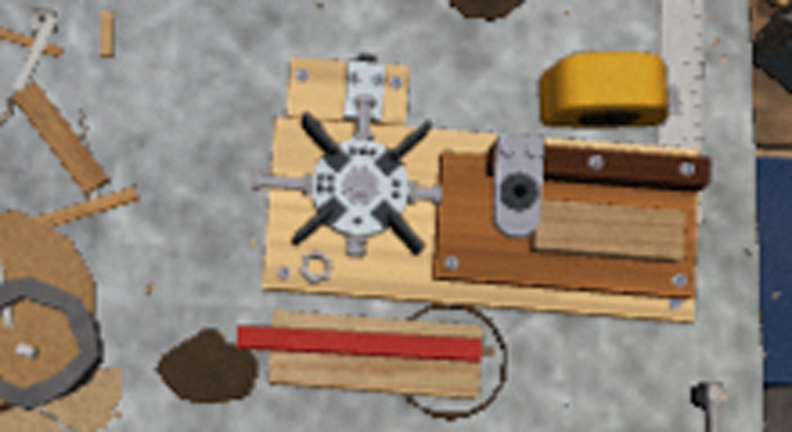

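View pics/scene0c.png

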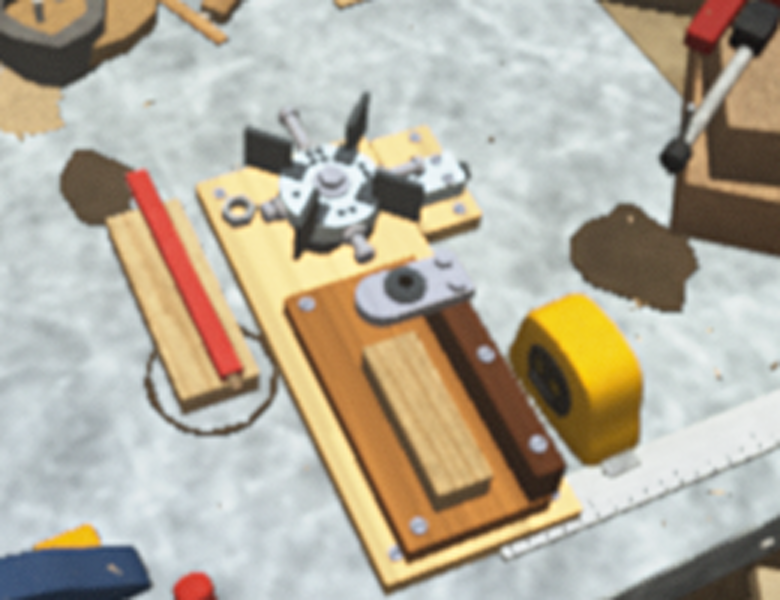

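View pics/scene0.png

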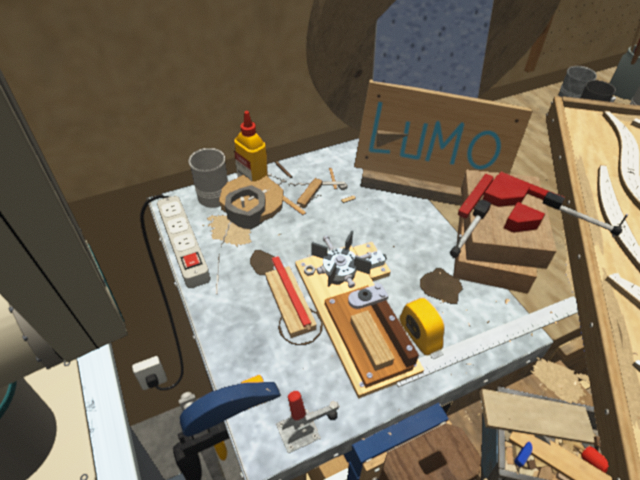

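```bash
cat >> h.py <<'E'
from scipy.optimize import least_squares
J={"fence_face":(15,-64,31),"bush":(0,-13,54),"turret_axis":(0,80,49),"stop_place":(0,22,41),"drill_jig":(0,0,0)}
def jw(q,P):
    c,s=np.cos(q[2]),np.sin(q[2]); P=np.array(P)/1000
    return np.array([q[0]+c*P[0]-s*P[1],q[1]+s*P[0]+c*P[1],P[2]])
def fit(pts,q0=(.54,-.013,0)):
    f=lambda q: np.concatenate([np.array(proj(p,jw(q,P)))-uv for p,P,uv in pts])
    return least_squares(f,q0,loss="soft_l1"),f
def near(p,n,P,q,tol=15):
    e=proj(p,jw(q,P)); r=[x["position"] for x in tip_of(p,n) if np.hypot(*(np.array(x["position"])-e))<tol]
    return r[0] if r else None
E
python3 - <<'E'
from h import *
import json
q=(.54,-.013,.0);pts=[];bl=[]
K=dict(J,tab_1=(-28.3,108.3,74),stop_3_tip=(58,80,41))
for i in range(2):
  for n in ["top","scene"]:
    p=vision.capture(n)
    for k,P in K.items():
        u=near(p,k,P,q)
        if u is not None: pts.append((p,P,u))
    r=regions_of(p,"pine_blank"); 
    if i==0 and r:
        m=r[0]["region"]; c,_=cv2.findContours(m.astype(np.uint8),0,1); c=max(c,key=cv2.contourArea)
        bl.append((n,p,c)); print(n,r[0]["score"],m.sum(),cv2.minAreaRect(c))
    t=tip_of(p,"pine_blank")[0]["position"]; bl.append((n,p,t))
s,f=fit(pts); print(s.x,np.round(f(s.x).reshape(-1,2),1).tolist())
q=s.x; json.dump(list(q),open("q.json","w"))
c,sn=np.cos(q[2]),np.sin(q[2])
for n,p,t in bl:
    if len(t)==2:
        w=atz(p,t,.031)[:2]-q[:2]; print(n,"blank jig",np.round([c*w[0]+sn*w[1],-sn*w[0]+c*w[1]],4))
    else:
        b=cv2.approxPolyDP(t,2.5,True)[:,0]
        for u in b:
            w=atz(p,u,.051)[:2]-q[:2]; print(n,u,"top-plane jig mm",np.round(1000*np.array([c*w[0]+sn*w[1],-sn*w[0]+c*w[1]])))
E
```

```text
top 0.9 618 ((418.4786071777344, 253.34242248535156), (42.541988372802734, 15.719327926635742), 3.5763344764709473)
scene 0.61 1341 ((371.2189025878906, 340.4135437011719), (61.1373291015625, 23.914264678955078), 62.10273361206055)
[ 0.53750853 -0.00864849 -0.0483161 ] [[-0.1, 1.1], [-2.0, 1.9], [-3.1, 3.0], [-0.3, 2.5], [0.6, -0.5], [-2.3, -0.7], [2.6, 0.9], [-2.4, 2.3], [2.1, 0.6], [3.2, -2.3], [-1.4, 1.8], [-0.1, -2.8], [-1.6, -0.8], [-2.4, 2.8], [-3.1, 1.3], [0.3, 2.1], [2.3, 0.4], [-0.5, 0.6], [2.1, -2.0], [1.6, -0.2], [-0.3, 0.6], [2.2, -0.5], [1.3, 0.7], [1.3, 1.0]]
top [397 256] top-plane jig mm [-25. -28.]
top [399 260] top-plane jig mm [-34. -32.]
top [438 262] top-plane jig mm [ -32. -117.]
top [440 249] top-plane jig mm [  -3. -121.]
top [402 246] top-plane jig mm [ -2. -38.]
top blank jig [-0.017 -0.075]
scene [352 316] top-plane jig mm [-28. -30.]
scene [351 325] top-plane jig mm [-36. -44.]
scene [374 368] top-plane jig mm [ -36. -122.]
scene [392 364] top-plane jig mm [  -9. -126.]
scene [393 356] top-plane jig mm [  -2. -115.]
scene [369 313] top-plane jig mm [ -1. -35.]
scene blank jig [-0.0189 -0.0735]
top blank jig [-0.0169 -0.0783]
scene blank jig [-0.0197 -0.0706]
```

```bash
python3 - <<'E'
from h import *
p=vision.capture("top")
for a,b,z in [((264,290),(695,321),.015),((435,278),(693,298),.031),((275,118),(700,152),.015),((362,60),(357,245),.045),((255,184),(440,194),.041)]:
    A,B=[atz(p,(np.array(u)/3.6)+[250,190],z) for u in (a,b)]; print(A.round(4),B.round(4), np.arctan2(-(A-B)[0],(A-B)[1]))
E
```

```text
[0.4797 0.1239 0.015 ] [ 0.4663 -0.144   0.015 ] -0.05026421559045274
[0.4877 0.0194 0.031 ] [ 0.4788 -0.1387  0.031 ] -0.056003960581885975
[0.5894 0.119  0.015 ] [ 0.5734 -0.1503  0.015 ] -0.05946083291165353
[0.6208 0.0663 0.045 ] [0.5051 0.0684 0.045 ] -1.5886006525385583
[0.542 0.131 0.041] [0.5383 0.0175 0.041 ] -0.032782833120837365
```

arm_command(
  linear=[
    [230,-227,0],
    [230,-227,0],
    [230,-227,0],
    [230,-227,0],
    [230,-227,0],
    [230,-227,0],
    [230,-227,0],
    [230,-227,0],
  ],
  spin=[0,0,0,0,0,0,0,0],
  fingers=[0,0,0,0,0,0,0,0],
)

```text
time: 3.72
position: [0.3166, -0.3312, 0.4048]
ee_rot: [[0.973, 0.233, 0.001], [0.233, -0.973, 0.001], [0.001, -0.0, -1.0]]
ft_force: [-0.0, 1.1, -0.5]
finger_gap: 0.001
finger_force: 0.0
```

arm_command(
  linear=[
    [230,-227,0],
    [230,-227,0],
    [230,-227,0],
    [230,-227,0],
    [230,-227,0],
    [230,-227,0],
    [230,-227,0],
    [230,-227,0],
  ],
  spin=[0.1,0.2,0.286,0.286,0.286,0.286,0.286,0.286],
  fingers=[0,0,0,0,0,0,0,0],
)

```text
time: 4.38
position: [0.488, -0.0573, 0.4051]
ee_rot: [[0.999, -0.051, 0.001], [-0.051, -0.999, 0.0], [0.001, -0.0, -1.0]]
ft_force: [1.1, -0.3, -0.2]
finger_gap: 0.002
finger_force: 0.0
```

```bash
cat >> h.py <<'E'
Q=(.5375,-.011,-.052)
def tj():
    s=bot.observe(); R=np.array(s["ee_rot"]); T=np.array(s["position"])+R[:,2]*bot.tcp_to_tips
    c,n=np.cos(Q[2]),np.sin(Q[2]); w=T[:2]-Q[:2]
    F=np.array(s["ft_force"])
    print("t",round(s["time"],2),"tip jig mm",np.round([1000*(c*w[0]+n*w[1]),1000*(-n*w[0]+c*w[1]),1000*T[2]],1),"yaw err",round(np.arctan2(R[1,0],R[0,0])-Q[2],3),"F",F.round(1),"gap",round(s["finger_gap"],2))
E
python3 -c "
from h import *
print(bot.tcp_to_tips);tj()"
```

```text
0.1734
t 4.38 tip jig mm [-46.8 -48.7 231.7] yaw err 0.001 F [ 1.1 -0.3 -0.2] gap 0.0
```

arm_command(
  linear=[
    [24,-42,0],
    [47,-80,30],
    [47,-84,70],
    [47,-84,110],
    [47,-84,130],
    [47,-84,130],
    [47,-84,130],
  ],
  spin=[0,0,0,0,0,0,0],
  fingers=[0,0,0,0,0,0,0],
)

```text
time: 4.97
position: [0.5374, 0.0219, 0.2734]
ee_rot: [[0.999, -0.052, -0.004], [-0.052, -0.999, 0.0], [-0.004, -0.0, -1.0]]
ft_force: [-0.0, 1.0, 0.0]
finger_gap: 0.001
finger_force: 0.0
```

```bash
python3 - <<'E'
from h import *
tj()
p=vision.capture("scene"); a=p["frame"][190:390,230:490]; cv2.imwrite("pics/s1.png",cv2.resize(a,None,fx=3,fy=3,interpolation=cv2.INTER_CUBIC))
E
```

```text
t 4.97 tip jig mm [ -2.6  32.8 100. ] yaw err 0.0 F [-0.  1.  0.] gap 0.0
```

View pics/s1.png

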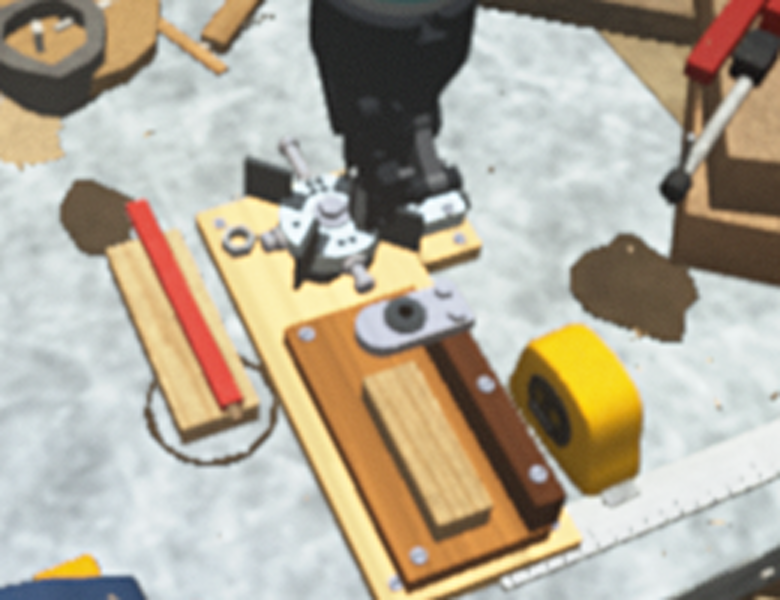

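arm_command(
  linear=[
    [2,-2,20],
    [2,-2,42],
    [2,-2,42],
    [2,-2,42],
  ],
  spin=[0,0,0,0],
  fingers=[0,0,0,0],
)

```text
time: 5.35
position: [0.5411, 0.0231, 0.2344]
ee_rot: [[0.999, -0.053, 0.002], [-0.053, -0.999, -0.0], [0.002, 0.0, -1.0]]
ft_force: [-0.2, -0.5, 0.7]
finger_gap: -0.0
finger_force: 0.0
```

```bash
python3 -c "
from h import *
tj()"
```

```text
t 5.35 tip jig mm [ 2.1 34.2 61. ] yaw err -0.001 F [-0.2 -0.5  0.7] gap -0.0
```

arm_command(
  linear=[
    [-8,0,3],
    [-14,-2,3],
    [-20,-5,3],
    [-25,-8,3],
    [-29,-12,3],
    [-33,-16,3],
    [-36,-20,3],
    [-38,-24,3],
  ],
  spin=[0,0,0,0,0,0,0,0],
  fingers=[0,0,0,0,0,0,0,0],
)

```text
time: 6.02
position: [0.5046, 0.0426, 0.2312]
ee_rot: [[0.999, -0.044, 0.005], [-0.044, -0.999, 0.003], [0.005, -0.003, -1.0]]
ft_force: [2.5, -3.6, 0.9]
finger_gap: -0.0
finger_force: 1.7
```

arm_command(
  linear=[
    [-2,-5,0],
    [-3,-10,0],
    [-4,-15,0],
    [-5,-20,0],
    [-5,-25,0],
    [-5,-25,0],
  ],
  spin=[0,0,0,0,0,0],
  fingers=[0,0,0,0,0,0],
)

```text
time: 6.52
position: [0.4983, 0.0537, 0.2292]
ee_rot: [[1.0, -0.025, -0.003], [-0.025, -1.0, 0.016], [-0.003, -0.016, -1.0]]
ft_force: [0.4, 0.9, 0.2]
finger_gap: -0.001
finger_force: 0.0
```

```bash
python3 - <<'E'
from h import *
tj()
p=vision.capture("scene"); a=p["frame"][190:390,230:490]; cv2.imwrite("pics/s2.png",cv2.resize(a,None,fx=3,fy=3,interpolation=cv2.INTER_CUBIC))
E
```

```text
t 6.52 tip jig mm [-43.1  65.3  55.8] yaw err 0.027 F [0.4 0.9 0.2] gap -0.0
```

View pics/s2.png

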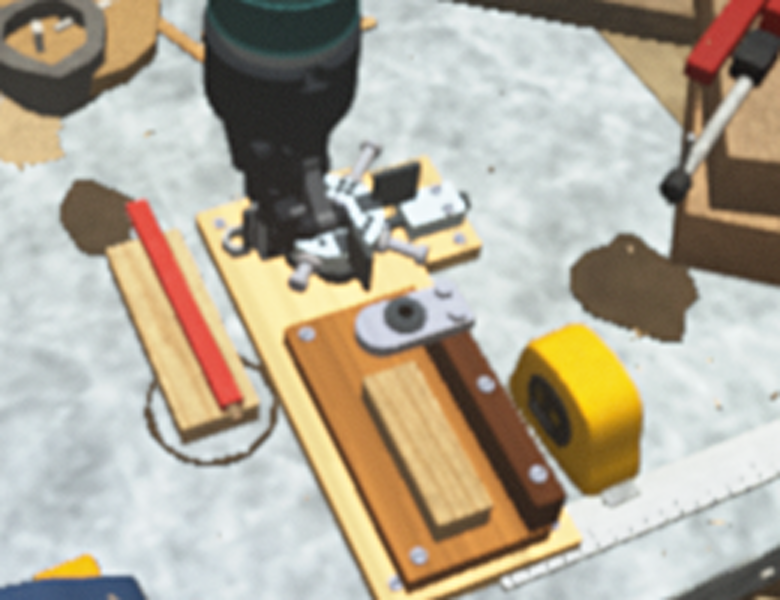

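```bash
python3 - <<'E'
from h import *
s=bot.observe();tj();print(np.round(s["qpos"],2),np.round(s["dq"],2),np.round(s["ft_force"],1),np.round(s["torque"],2),np.round(s["joint_torque"],1))
E
```

```text
t 6.57 tip jig mm [-43.2  65.2  55.7] yaw err 0.027 F [ 0.1  0.1 -1.3] gap 0.0
[ -1.48  12.83 -28.86  48.49   0.92 179.94] [-0.08  0.05 -0.01 -0.22 -0.34  0.07] [ 0.1  0.1 -1.3] [-0.   -0.04 -0.03] [ -0.  -35.9  23.7  -0.    0.    0. ]
```

arm_command(
  linear=[
    [0,0,0],
    [0,0,0],
  ],
  spin=[0,0],
  fingers=[0,0],
)

```text
time: 6.73
position: [0.4987, 0.0533, 0.2293]
ee_rot: [[1.0, -0.025, -0.001], [-0.025, -1.0, 0.015], [-0.002, -0.015, -1.0]]
ft_force: [0.3, 0.6, 0.0]
finger_gap: 0.001
finger_force: 0.0
```

```bash
python3 - <<'E'
from h import *
s=bot.observe();tj();print(np.round(s["qpos"],2),np.round(s["dq"],2),np.round(s["ft_force"],1),np.round(s["torque"],2),np.round(s["joint_torque"],1))
E
```

```text
t 6.73 tip jig mm [-42.5  64.8  56. ] yaw err 0.027 F [0.3 0.6 0. ] gap 0.0
[ -1.5   12.82 -28.82  48.46   0.88 179.94] [-0.08 -0.02  0.22 -0.18 -0.28 -0.04] [0.3 0.6 0. ] [-0.03 -0.06 -0.01] [  0.  -35.7  23.5   0.    0.   -0. ]
```

arm_command(
  linear=[
    [0,0,0],
    [0,0,0],
    [0,0,0],
    [0,0,0],
  ],
  spin=[-0.1,-0.2,-0.3,-0.3],
  fingers=[0,0,0,0],
)

```text
time: 7.07
position: [0.499, 0.0531, 0.2296]
ee_rot: [[0.962, 0.273, -0.001], [0.273, -0.962, 0.015], [0.004, -0.015, -1.0]]
ft_force: [0.1, 0.2, -0.5]
finger_gap: -0.001
finger_force: 0.0
```

```bash
python3 - <<'E'
from h import *
s=bot.observe();tj();print(np.round(s["qpos"],2))
E
```

```text
t 7.07 tip jig mm [-42.   64.7  56.2] yaw err 0.328 F [ 0.1  0.2 -0.5] gap -0.0
[ -1.51  12.82 -28.8   48.44   0.87 162.66]
```

arm_command(
  linear=[
    [2,-5,0],
    [3,-10,0],
    [5,-14,0],
    [6,-17,0],
    [6,-17,0],
    [6,-17,0],
  ],
  spin=[0,0,0,0,0,0],
  fingers=[0,0,0,0,0,0],
)

```text
time: 7.57
position: [0.5004, 0.0715, 0.2301]
ee_rot: [[0.962, 0.272, 0.0], [0.272, -0.962, 0.015], [0.004, -0.014, -1.0]]
ft_force: [-0.1, -1.7, 0.2]
finger_gap: -0.003
finger_force: 0.0
```

```bash
python3 - <<'E'
from h import *
tj()
p=vision.capture("scene"); a=p["frame"][190:390,230:490]; cv2.imwrite("pics/s3.png",cv2.resize(a,None,fx=3,fy=3,interpolation=cv2.INTER_CUBIC))
E
```

```text
t 7.57 tip jig mm [-41.4  83.   56.7] yaw err 0.327 F [-0.1 -1.7  0.2] gap -0.0
```

View pics/s3.png

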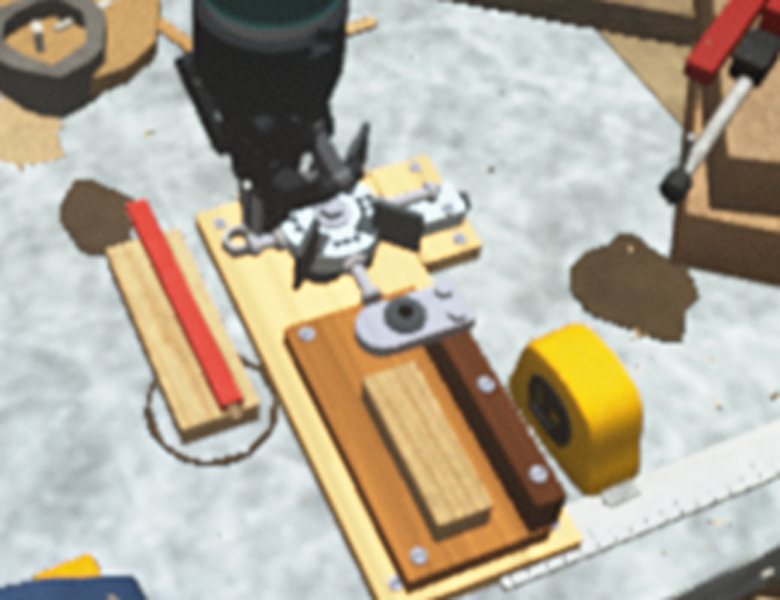

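arm_command(
  linear=[
    [0,0,-35],
    [0,0,-70],
    [-15,30,-70],
    [-31,66,-70],
    [-48,103,-70],
    [-66,141,-70],
    [-66,141,-70],
    [-66,141,-70],
  ],
  spin=[0,0,0,0.1,0.2,0.3,0.327,0.327],
  fingers=[0,0,0,0,0,0,0,0],
)

```text
time: 8.28
position: [0.4747, -0.0859, 0.298]
ee_rot: [[0.998, -0.058, 0.001], [-0.058, -0.998, 0.015], [-0.0, -0.015, -1.0]]
ft_force: [-1.2, 1.1, 0.5]
finger_gap: 0.001
finger_force: 0.0
```

```bash
python3 - <<'E'
from h import *
tj()
p=vision.capture("top"); a=p["frame"][190:310,250:470]; cv2.imwrite("pics/t4.png",cv2.resize(a,None,fx=3.6,fy=3.6,interpolation=cv2.INTER_CUBIC))
K=dict(turret_axis=(0,80,49),stop_3_tip=(0,22,41),tab_1=(28.3,108.3,74))
for k,P in K.items():
  print(k,np.round(proj(p,jw(Q,P)),1),[np.round(r["position"],1) for r in tip_of(p,k)[:2]])
E
```

```text
t 8.28 tip jig mm [-58.8 -75.5 124.6] yaw err -0.006 F [-1.2  1.1  0.5] gap 0.0
turret_axis [349.2 241.3] [array([347. , 241.4]), array([218.4, 301.9])]
stop_3_tip [375.2 243.8] [array([378.2, 247.3]), array([418.2, 219.6])]
tab_1 [337.7 225.3] [array([341.6, 224.5]), array([379.9, 246.4])]
```

View pics/t4.png

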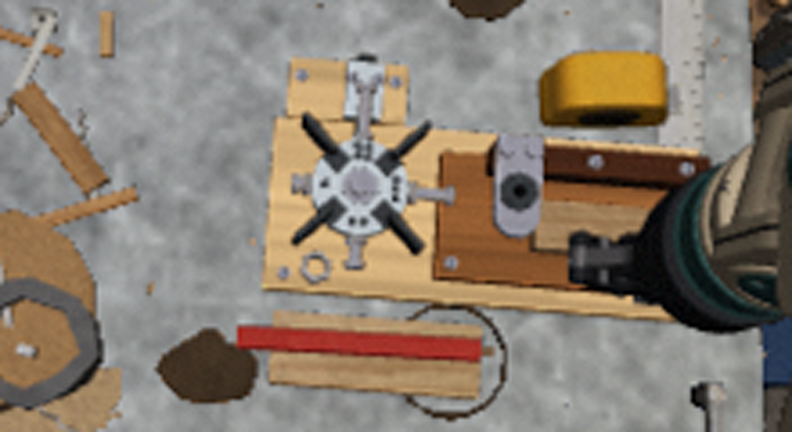

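arm_command(
  linear=[
    [0,0,40],
    [0,0,78],
    [0,0,86],
    [0,0,86],
    [5,0,86],
    [8,0,86],
    [10,0,86],
    [10,0,86],
  ],
  spin=[0,0,0,0,0,0,0,0],
  fingers=[0,0,0,0,0,0,0,0],
)

```text
time: 9.15
position: [0.4871, -0.0832, 0.2139]
ee_rot: [[0.999, -0.052, 0.005], [-0.052, -0.999, 0.013], [0.004, -0.013, -1.0]]
ft_force: [0.3, -0.8, -0.2]
finger_gap: -0.003
finger_force: 0.0
```

arm_command(
  linear=[
    [3,0,0],
    [6,0,0],
    [9,0,0],
    [12,0,0],
    [15,0,0],
    [18,0,0],
    [18,0,0],
  ],
  spin=[0,0,0,0,0,0,0],
  fingers=[0,0,0,0,0,0,0],
)

```text
time: 9.73
position: [0.5038, -0.0839, 0.2118]
ee_rot: [[0.999, -0.052, 0.001], [-0.052, -0.999, 0.015], [0.0, -0.015, -1.0]]
ft_force: [0.5, 0.1, 0.4]
finger_gap: 0.001
finger_force: 0.0
```

```bash
python3 - <<'E'
from h import *
tj()
E
```

```text
t 9.73 tip jig mm [-29.8 -72.   38.5] yaw err -0.0 F [0.5 0.1 0.4] gap 0.0
```

arm_command(
  linear=[
    [1,0,0],
    [2,0,0],
    [3,0,0],
    [4,0,0],
    [5,0,0],
    [5,0,0],
  ],
  spin=[0,0,0,0,0,0],
  fingers=[0,0,0,0,0,0],
)

```text
time: 10.23
position: [0.5071, -0.0839, 0.2115]
ee_rot: [[0.999, -0.052, -0.003], [-0.052, -0.999, 0.015], [-0.004, -0.015, -1.0]]
ft_force: [-5.5, -0.2, 3.8]
finger_gap: -0.003
finger_force: 2.3
```

```bash
python3 - <<'E'
from h import *
tj()
E
```

```text
t 10.23 tip jig mm [-27.2 -71.8  38.1] yaw err -0.0 F [-5.5 -0.2  3.8] gap -0.0
```

arm_command(
  linear=[
    [2,0,0],
    [3,0,0],
    [3,0,0],
    [-6,0,0],
    [-16,0,0],
    [-16,30,0],
    [-16,60,0],
    [-16,80,0],
  ],
  spin=[0,0,0,0,0,0,0,0],
  fingers=[0,0,0,0,0,0,0,0],
)

```text
time: 10.9
position: [0.4881, -0.1647, 0.2112]
ee_rot: [[0.999, -0.052, 0.003], [-0.052, -0.999, 0.013], [0.003, -0.013, -1.0]]
ft_force: [0.3, -0.1, 0.0]
finger_gap: 0.003
finger_force: 0.0
```

arm_command(
  linear=[
    [0,0,0],
    [15,0,0],
    [30,0,0],
    [38,0,0],
    [38,0,0],
    [38,0,0],
  ],
  spin=[0,0,0,0,0,0],
  fingers=[0,0,0,0,0,0],
)

```text
time: 11.4
position: [0.5259, -0.1646, 0.2106]
ee_rot: [[0.999, -0.052, 0.0], [-0.052, -0.999, 0.015], [-0.001, -0.015, -1.0]]
ft_force: [-0.3, 1.0, -0.1]
finger_gap: 0.0
finger_force: 0.0
```

```bash
python3 - <<'E'
from h import *
tj()
p=vision.capture("scene"); a=p["frame"][220:420,250:510]; cv2.imwrite("pics/s5.png",cv2.resize(a,None,fx=3,fy=3,interpolation=cv2.INTER_CUBIC))
E
```

```text
t 11.4 tip jig mm [  -3.7 -151.4   37.3] yaw err 0.0 F [-0.3  1.  -0.1] gap 0.0
```

View pics/s5.png

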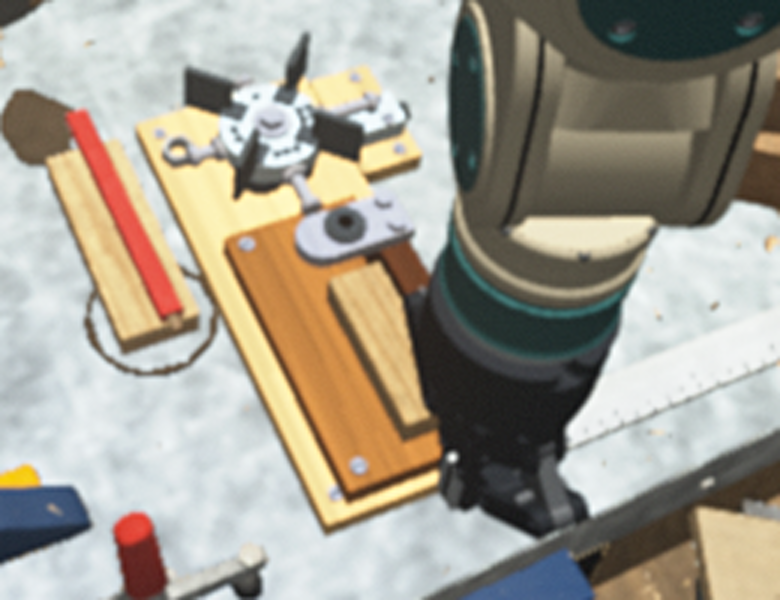

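arm_command(
  linear=[
    [0,-6,0],
    [0,-12,0],
    [0,-18,0],
    [0,-24,0],
    [0,-30,0],
    [0,-36,0],
    [0,-42,0],
    [0,-48,0],
  ],
  spin=[0,0,0,0,0,0,0,0],
  fingers=[0,0,0,0,0,0,0,0],
)

```text
time: 12.12
position: [0.5284, -0.1164, 0.2113]
ee_rot: [[0.999, -0.052, 0.0], [-0.052, -0.999, 0.015], [-0.001, -0.015, -1.0]]
ft_force: [0.7, 0.6, -0.3]
finger_gap: -0.002
finger_force: 0.1
```

arm_command(
  linear=[
    [0,-3,0],
    [0,-6,0],
    [0,-9,0],
    [0,-11,0],
    [0,-13,0],
    [0,-15,0],
    [0,-15,0],
  ],
  spin=[0,0,0,0,0,0,0],
  fingers=[0,0,0,0,0,0,0],
)

```text
time: 12.7
position: [0.5292, -0.1019, 0.2115]
ee_rot: [[0.999, -0.052, 0.0], [-0.052, -0.999, 0.015], [-0.001, -0.015, -1.0]]
ft_force: [-0.4, 0.5, -0.1]
finger_gap: -0.004
finger_force: 0.0
```

```bash
python3 - <<'E'
from h import *
tj()
E
```

```text
t 12.7 tip jig mm [ -3.7 -88.7  38.2] yaw err -0.0 F [-0.4  0.5 -0.1] gap -0.0
```

arm_command(
  linear=[
    [0,-1,0],
    [0,-2,0],
    [0,-3,0],
    [0,-4,0],
    [0,-5,0],
    [0,-6,0],
    [0,-6,0],
  ],
  spin=[0,0,0,0,0,0,0],
  fingers=[0,0,0,0,0,0,0],
)

```text
time: 13.28
position: [0.5294, -0.096, 0.2116]
ee_rot: [[0.999, -0.052, 0.0], [-0.052, -0.999, 0.015], [-0.001, -0.015, -1.0]]
ft_force: [0.2, 0.5, -0.9]
finger_gap: -0.0
finger_force: 0.0
```

```bash
python3 - <<'E'
from h import *
tj()
E
```

```text
t 13.28 tip jig mm [ -3.7 -82.7  38.2] yaw err -0.0 F [ 0.2  0.5 -0.9] gap -0.0
```

arm_command(
  linear=[
    [0,-1,0],
    [0,-2,0],
    [0,-3,0],
    [0,-4,0],
    [0,-4,0],
  ],
  spin=[0,0,0,0,0],
  fingers=[0,0,0,0,0],
)

```text
time: 13.7
position: [0.5298, -0.0927, 0.2119]
ee_rot: [[0.999, -0.053, 0.0], [-0.053, -0.999, 0.012], [-0.0, -0.012, -1.0]]
ft_force: [-0.9, -4.8, 0.1]
finger_gap: -0.003
finger_force: 2.3
```

```bash
python3 - <<'E'
from h import *
tj()
p=vision.capture("scene"); a=p["frame"][220:420,250:510]; cv2.imwrite("pics/s6.png",cv2.resize(a,None,fx=3,fy=3,interpolation=cv2.INTER_CUBIC))
E
```

```text
t 13.7 tip jig mm [ -3.5 -80.   38.5] yaw err -0.001 F [-0.9 -4.8  0.1] gap -0.0
```

View pics/s6.png

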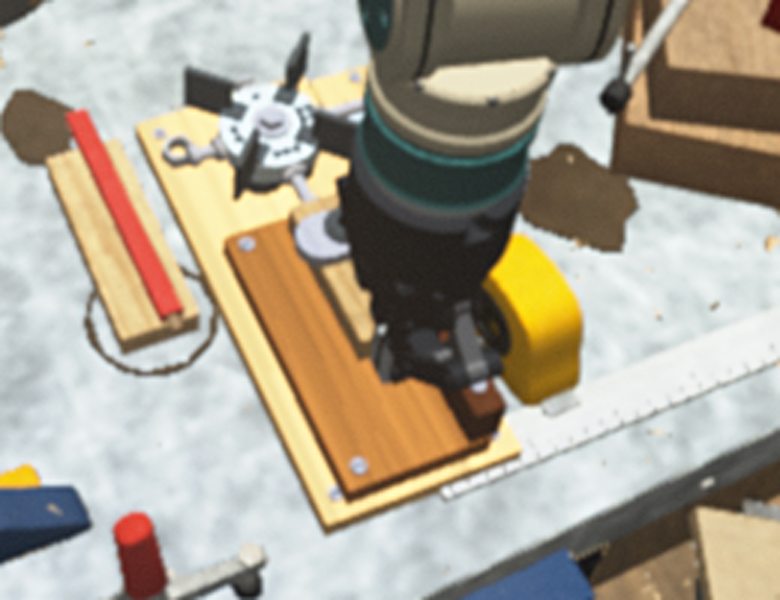

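arm_command(
  linear=[
    [0,-2,0],
    [0,-2,0],
    [0,6,0],
    [0,12,0],
    [-20,12,0],
    [-42,12,0],
    [-42,-8,0],
    [-42,-26,0],
  ],
  spin=[0,0,0,0,0,0,0,0],
  fingers=[0,0,0,0,0,0,0,0],
)

```text
time: 14.42
position: [0.4876, -0.0638, 0.2116]
ee_rot: [[0.999, -0.055, -0.001], [-0.055, -0.998, 0.017], [-0.002, -0.017, -1.0]]
ft_force: [0.9, -0.0, 0.1]
finger_gap: -0.003
finger_force: 0.0
```

arm_command(
  linear=[
    [0,0,0],
    [5,0,0],
    [10,0,0],
    [13,0,0],
    [16,0,0],
    [18,0,0],
    [20,0,0],
    [20,0,0],
  ],
  spin=[0,0,0,0,0,0,0,0],
  fingers=[0,0,0,0,0,0,0,0],
)

```text
time: 15.08
position: [0.5082, -0.0653, 0.2117]
ee_rot: [[0.999, -0.053, -0.003], [-0.053, -0.998, 0.014], [-0.004, -0.014, -1.0]]
ft_force: [-4.5, -0.9, 3.4]
finger_gap: -0.004
finger_force: 2.1
```

```bash
python3 - <<'E'
from h import *
tj()
E
```

```text
t 15.08 tip jig mm [-27.1 -53.3  38.3] yaw err -0.001 F [-4.5 -0.9  3.4] gap -0.0
```

arm_command(
  linear=[
    [-8,0,0],
    [-18,0,0],
    [-18,22,0],
    [-18,42,0],
    [-6,42,0],
    [12,42,0],
    [27,42,0],
    [27,42,0],
  ],
  spin=[0,0,0,0,0,0,0,0],
  fingers=[0,0,0,0,0,0,0,0],
)

```text
time: 15.75
position: [0.5342, -0.1085, 0.2113]
ee_rot: [[0.999, -0.052, -0.0], [-0.052, -0.999, 0.015], [-0.001, -0.015, -1.0]]
ft_force: [0.9, -0.5, 0.3]
finger_gap: -0.002
finger_force: 0.0
```

arm_command(
  linear=[
    [0,-5,0],
    [0,-10,0],
    [0,-12,0],
    [0,-14,0],
    [0,-15,0],
    [0,-16,0],
    [0,-17,0],
    [0,-17,0],
  ],
  spin=[0,0,0,0,0,0,0,0],
  fingers=[0,0,0,0,0,0,0,0],
)

```text
time: 16.42
position: [0.5344, -0.0925, 0.2119]
ee_rot: [[0.999, -0.053, -0.001], [-0.053, -0.999, 0.009], [-0.002, -0.009, -1.0]]
ft_force: [-2.0, -5.4, 1.0]
finger_gap: -0.003
finger_force: 3.3
```

```bash
python3 - <<'E'
from h import *
tj()
E
```

```text
t 16.42 tip jig mm [  0.8 -79.9  38.5] yaw err -0.001 F [-2.  -5.4  1. ] gap -0.0
```

Butted with a steady force. Back off, lift and check.

arm_command(
  linear=[
    [0,6,0],
    [0,16,0],
    [0,16,-30],
    [0,20,-70],
    [0,40,-110],
    [0,80,-110],
    [0,120,-110],
    [0,120,-110],
  ],
  spin=[0,0,0,0,0,0,0,0],
  fingers=[0,0,0,0,0,0,0,0],
)

```text
time: 17.08
position: [0.5292, -0.2191, 0.3219]
ee_rot: [[0.998, -0.058, 0.006], [-0.058, -0.998, 0.009], [0.005, -0.01, -1.0]]
ft_force: [0.4, 0.8, -0.2]
finger_gap: -0.001
finger_force: 0.0
```

```bash
python3 - <<'E'
from h import *
tj()
o=[]
for n in ("top","scene"):
  p=vision.capture(n); a=p["frame"][210:330,260:400] if n=="scene" else p["frame"][200:290,320:460]
  o.append(cv2.resize(a,(400,int(400*a.shape[0]/a.shape[1])),interpolation=cv2.INTER_CUBIC)[:250])
  for r in tip_of(p,"pine_blank")[:1]: print(n,np.round(r["position"],1),"home",np.round(proj(p,jw(Q,(0,-23,31))),1))
h=max(x.shape[0] for x in o); o=[cv2.copyMakeBorder(x,0,h-x.shape[0],0,0,cv2.BORDER_CONSTANT) for x in o]
cv2.imwrite("pics/f7.png",np.hstack(o))
E
```

```text
t 17.08 tip jig mm [   3.5 -206.5  148.5] yaw err -0.006 F [ 0.4  0.8 -0.2] gap -0.0
top [394.9 244.5] home [394.8 246. ]
scene [362.  315.2] home [365.9 315.2]
```

View pics/f7.png

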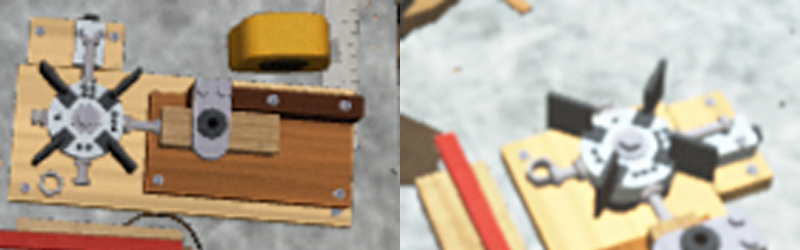

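```bash
python3 -c "
from h import *
print(hand_in())"
```

```text
the job is handed in; nothing more can be done
None
```

The job is handed in, about 17 s into the 72 s allowed: stop 3 has snapped in pointing at the blank, and the blank is against the fence and butted on that stop; the last pictures show both, and what they show of the bystanders is undisturbed.

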